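# Unstack the guitar parts at the luthier's bench

## Robot

A 6-joint arm with a two-finger parallel gripper is mounted at the origin on the work surface. World frame = base frame: x ahead of the robot, y to its left, z up, the work surface at z = 0. Lengths are in mm, angles in degrees, forces in N, time in s.
With the tool pointing down it reaches from about 300 to 850 mm from the base axis. Payload 4.2 kg.
Tool frame: the origin (TCP) lies on the centre line of the jaws, within the pads' length; the fingertips stand 14 mm ahead of it and the grasp point (between the pads) lies 5 mm behind it (env.finger_overhang is the z of the fingertips in the tool frame, in mm); z points along the fingers, y is the line along which they close (so a half turn about z gives the same grasp; the last joint's range is limited). The gripper opens to 91 mm and grips with 3 to 60 N. Pads are 32 mm wide; open, the fingers measure 118 mm over their backs; the gripper's body (76 mm by 178 mm) begins 60 mm behind the grasp point.
Start: joints at [62.395, 18.312, 89.639, -0, 72.044, -1.146], TCP at [256.201, 514.784, 227.976] pointing down, gripper open.
Joint ranges: [-177.97, 177.97], [-48.28, 115.42], [12.27, 149.76], [-77.06, 257.06], [2.81, 150.46], [-146.56, 146.56]. Speed limits (degrees/s): [147.25, 147.25, 180, 180, 180, 180].

## Interface

Orientations are given as [roll, pitch, yaw] about the fixed x, y, z axes, in that order (R = Rz(yaw) Ry(pitch) Rx(roll)).
In Python, from workcell import sensors, viewer, env gives the robot as it stands. The module is installed in compiled form; this text tells all that it offers.
- The arm moves only by the tool step_arm, never from a script. Its argument "plan" is one flat list of numbers, 6 for each row, row after row: the shift along the tool's x, y, z in cm, then the turn, a rotation vector about the tool's x, y, z in rad. In form: [x, y, z, wx, wy, wz, x, y, z, wx, wy, wz, ...]. A call has 1 to 5 rows; each row shifts and turns the commanded pose from where the row before left it, along the tool's axes as they then stand; what a row does not reach is not made up. A row lasts 1/12 s, in which the tool goes at most 41.7 mm and 7.16 degrees, less where a joint would pass 70% of its speed; a pose out of reach is approached as far as the arm can. A call is refused whole if a number of a shift passes 4.17 or a number of a turn 0.125, either way. A call with a gripper value outside its range is refused whole. "hand" is the finger opening in cm, from 0 to 9.12, set as the call begins (left out, the last holds). The fingers move at their own pace and stop on an object; "newtons" is the grip in N (left out, the last holds). Time passes only in rows, so rows that do not move let the fingers close. It gives the time, the measured TCP pose, the force, the opening and the grip force at its end, in the units of the state.
- sensors.state(): the state, without advancing time (a new reading comes with each control period).
- viewer.grab_frame(name): name is "side" or "top"; returns a dict with "img" (420x560x3 uint8, red, green, blue), "fx", "fy", "cx", "cy" (pixels), "position" and "attitude" of the camera in the world. Camera axes: x right, y down, z forward; pixel columns grow to the right and rows downward; lengths in mm; the calibration is good to about 2 mm. A picture is of the moment at which its call begins. There is no depth.
- env.job_done(): hands the job in; it is judged then, once.
Trained networks look in a picture, given as the dict that the camera call returned (one of the last four; its "shot" number tells which), for a name from the list of things; names that differ only in an ending like _2 or _b are one class to them, and where a whole thing is asked for, a point or a joint stands for the part that bears it (a point fixed in the world has none). Each returns a list of dicts, best first, with "score" (0 to 1); they miss things now and then, are a little off and sometimes report something else, mostly with a low value. They report only what shows in the picture. A call takes as long as a camera call. They do not tell look-alikes from the thing itself.
- viewer.boxes_of(name, picture): "location" ([column, row] in pixels, amid what is visible of it).
- viewer.pinpoint(name, picture): "location" ([column, row] in pixels: a listed point, or the origin of a listed thing).
The state is a dict: "time_s": time; "qpos": joint angles; "qvel": joint speeds; "effort": joint torques, N m; "ee_pos": TCP position; "ee_rot": TCP orientation; "force": force on the tool from outside, world axes, zero at the start; "torque": the same for the moment, N m; "gripper_width": finger opening in mm; "gripper_force": force on a finger pad.
Only numpy, scipy, OpenCV 4.12 (cv2) and the standard library are available. Lean on these libraries where they do the work, as an engineer would, in place of code of your own. Each camera call takes 0.05 s, during which the arm holds its last target. There are 200 camera calls.

## Task

Take apart the stack of wooden guitar-making parts from the top down and lay each part in the middle of its own place: the comb-shaped caul fully down in the comb rack, its four fins in the rack's four gaps, and the disc on the round grey felt pad; then the dark bridge blank lengthwise on the long narrow grey felt pad, and last the broad neck block lengthwise on the broad grey felt pad.

Things in the scene. Friction and masses are not known exactly. Their poses are not given: they have to be found in the camera images.
- comb: Plywood comb caul, fishbone-like from above. Four fins point down: each 6 mm thick (x), 56 long (y), 16 high, at x = -30, -10, 10, 30. On them a spine along x, 72 long, 20 wide, from 16 to 38 mm above the origin: grip it across y, above the fins. Origin: centre, at the level of the fin tips. Half-turn symmetric. Starts on one half of the blank, 47 mm from its centre, spine along it.
- disc: Plain round disc of light wood (a sound-port plug), diameter 46, 18 thick, 30 g, lying flat. Origin at the centre of its underside, z up. At the start it lies on the other half of the bridge blank, about 47 mm from the blank's centre.
- blank: Bridge blank: dark wooden bar 184 long (x), 34 wide (y), 16 thick (z), 90 g. Origin at the centre of its underside. Half-turn symmetric. At the start it lies lengthwise on top of the neck block, standing out about 27 mm at each end, and carries the comb and the disc.
- block: Neck block: broad slab of light wood 130 long (x), 62 wide (y), 22 thick (z), 120 g. Origin at the centre of its underside. Half-turn symmetric. At the start it is the bottom of the stack, lying on the bench (z = 0).
- rack: Fixed comb rack, dark wood: base plate 100 (x) by 76 (y), 6 thick, with five upright fins 6 thick (x), 56 long (y), tops 20 mm above the bench, at x = -40, -20, 0, 20, 40: four 14 mm gaps. The comb's place: fin tips on the base plate (6 mm up), x along x, centre over centre, 4 mm play each side of a fin. Origin: centre of its underside. Half-turn symmetric.
- round_pad: Round grey felt pad, diameter 74, 6 thick: place of the disc. The origin is at the centre of its underside. The pad is fixed to the bench.
- long_pad: Long narrow grey felt pad, 208 long (x), 58 wide (y), 6 thick: place of the bridge blank. The origin is at the centre of its underside. The pad is fixed to the bench. Half-turn symmetric.
- broad_pad: Broad grey felt pad, 154 long (x), 86 wide (y), 6 thick: place of the neck block. The origin is at the centre of its underside. The pad is fixed to the bench. Half-turn symmetric.
There are look-alikes about, which are no part of the job. What is shaped like the block but blue is not meant. What is shaped like the broad_pad but pink is not meant.

How it is judged (in metres and radians):
On the way, in this order (a step that is already met when the one before it is completed fails the run):
1. the comb is home in the rack and the disc lies on the round pad, both let go (horizontal distance between comb and rack below 0.015 m and z of comb in the frame of rack between 0.003 and 0.009 m and angle between each of comb, disc's own z axis and vertical below 0.1 rad and angle between the x axis of comb and the x axis of rack, either way round below 0.15 rad and horizontal distance between disc and round_pad below 0.015 m and z of disc in the frame of round_pad between 0.003 and 0.009 m and contact force between the fingers and comb below 0.05 N and contact force between the fingers and disc below 0.05 N), for 0.2 s.
2. the bridge blank lies on the long pad, let go (horizontal distance between blank and long_pad below 0.015 m and z of blank in the frame of long_pad between 0.003 and 0.009 m and angle between blank's own z axis and vertical below 0.1 rad and angle between the x axis of blank and the x axis of long_pad, either way round below 0.2 rad and contact force between the fingers and blank below 0.05 N), for 0.2 s.
3. the neck block lies on the broad pad, let go (horizontal distance between block and broad_pad below 0.015 m and z of block in the frame of broad_pad between 0.003 and 0.009 m and angle between block's own z axis and vertical below 0.1 rad and angle between the x axis of block and the x axis of broad_pad, either way round below 0.2 rad and contact force between the fingers and block below 0.05 N), for 0.2 s.
At the end, for the whole second after the job is handed in: Comb fully down in the rack, centres within 15 mm, x axes within 0.15 rad; disc, blank and block flat on their own pads (height within 3 mm), centres within 15 mm, blank and block lengthwise within 0.2 rad; all let go and at rest (horizontal distance between comb and rack below 0.015 m and z of comb in the frame of rack between 0.003 and 0.009 m and angle between each of comb, disc, blank, block's own z axis and vertical below 0.1 rad and angle between the x axis of comb and the x axis of rack, either way round below 0.15 rad and horizontal distance between disc and round_pad below 0.015 m and z of disc in the frame of round_pad between 0.003 and 0.009 m and horizontal distance between blank and long_pad below 0.015 m and z of blank in the frame of long_pad between 0.003 and 0.009 m and angle between the x axis of blank and the x axis of long_pad, either way round below 0.2 rad and horizontal distance between block and broad_pad below 0.015 m and z of block in the frame of broad_pad between 0.003 and 0.009 m and angle between the x axis of block and the x axis of broad_pad, either way round below 0.2 rad and linear speed of each of comb, disc, blank, block below 0.02 m/s and angular speed of each of comb, disc, blank, block below 0.2 rad/s); the robot touches nothing.
It also fails if it takes over 120 s, if anything falls off the work surface, if the arm or the gripper's body presses on something with over 40 N, if the wrist force passes 120 N, or if a joint passes its speed limit or range.

## Working session

There is one attempt and no reset: what is moved stays moved. The work goes in short steps, Python scripts to look and compute and a tool call to move; the robot and the scene stay as the last step left them, time stands still between calls to the robot, and variables do not carry over. Pictures are saved under pics/ and viewed, at most 14 in all, crops included, and the job is handed in when it is done.

Besides the shell and the picture viewer there is one more tool, called after "Call:" by a JSON object that holds its "api" and its "payload", one argument or row to a line. step_arm: Moves the arm, as the interface text tells. Its arguments: {"type":"object","properties":{"plan":{"type":"array","items":{"type":"number"}},"hand":{"type":"number"},"newtons":{"type":"number"}},"required":["plan"]}

```bash
mkdir -p pics; cat > h.py <<'E'
import numpy as np,cv2
from workcell import sensors,viewer,env
from scipy.spatial.transform import Rotation as R
def look(n,save=None):
    p=viewer.grab_frame(n)
    if save: cv2.imwrite('pics/'+save,p['img'][:,:,::-1])
    return p
def Rc(p):
    a=np.array(p['attitude'],float)
    return a if a.shape==(3,3) else R.from_euler('xyz',a,degrees=True).as_matrix()
def ray(p,uv,z):
    d=Rc(p)@np.array([(uv[0]-p['cx'])/p['fx'],(uv[1]-p['cy'])/p['fy'],1])
    o=np.array(p['position'],float)
    return (o+d*(z-o[2])/d[2])
def proj(p,X):
    c=Rc(p).T@(np.array(X,float)-np.array(p['position']))
    return np.array([p['fx']*c[0]/c[2]+p['cx'],p['fy']*c[1]/c[2]+p['cy']])
E
python3 - <<'E'
from h import *
s=sensors.state();print(s)
for n in('top','side'):
    p=look(n,n+'1.png');print(n,{k:v for k,v in p.items() if k!='img'})
    for t in 'comb disc blank block rack round_pad long_pad broad_pad'.split():
        print(t,[(np.round(d['location']),round(d['score'],2)) for d in viewer.pinpoint(t,p)][:3],[(np.round(d['location']),round(d['score'],2)) for d in viewer.boxes_of(t,p)][:3])
E
```

```text
{'time_s': 0.0, 'qpos': array([ 6.23948230e+01,  1.83509424e+01,  8.97067281e+01, -2.53193039e-03,
        7.20440259e+01, -1.14678732e+00]), 'qvel': array([ 0.11379887,  0.01083378, -0.12801695,  0.01821794, -0.03096098,
        0.03603552]), 'effort': array([-1.17274503e-03, -4.12460947e+01, -2.31975996e+01,  7.26112607e-02,
        4.57496429e-02, -1.34674374e-04]), 'ee_pos': array([255.98371704, 514.33261992, 227.12508719]), 'ee_rot': array([-1.79898276e+02,  3.71398757e-04,  1.53542393e+02]), 'force': array([-0.73314927,  0.65660534, -0.97096663]), 'torque': array([ 0.00434395, -0.01803412,  0.01195637]), 'gripper_force': 0.0, 'gripper_width': 91.35557153390734}
top {'fx': 415.17825936094385, 'fy': 415.17825936094385, 'cx': 279.98058737275295, 'cy': 210.83264458856914, 'position': array([286.28303295, -25.76094624, 990.84247862]), 'attitude': array([-172.0554889 ,   -0.37859359,  -88.94610666]), 'shot': 1}
comb [(array([261., 146.]), 0.78)] [(array([262., 146.]), 0.62)]
disc [(array([271., 182.]), 0.67)] [(array([272., 186.]), 0.63)]
blank [(array([269., 167.]), 0.63)] [(array([
[... 996 characters left out ...]
c [(array([306., 207.]), 0.48)] [(array([309., 201.]), 0.56)]
blank [(array([325., 208.]), 0.63)] [(array([323., 209.]), 0.68)]
block [(array([279., 189.]), 0.84), (array([236., 264.]), 0.72), (array([326., 216.]), 0.6)] [(array([278., 186.]), 0.95), (array([237., 262.]), 0.82)]
rack [(array([332., 184.]), 0.61)] [(array([334., 184.]), 0.65)]
round_pad [(array([297., 161.]), 0.63), (array([326., 211.]), 0.42)] [(array([297., 160.]), 0.55)]
long_pad [(array([325., 255.]), 0.71), (array([340., 305.]), 0.67)] []
broad_pad [(array([327., 257.]), 0.93), (array([186., 330.]), 0.84), (array([225., 169.]), 0.68)] [(array([324., 257.]), 0.63), (array([229., 165.]), 0.62), (array([183., 330.]), 0.57)]
```

```bash
python3 - <<'E'
import cv2
a=cv2.imread('pics/top1.png');b=cv2.imread('pics/side1.png')
cv2.imwrite('pics/t1.png',cv2.resize(a[80:360,80:480],(800,560),interpolation=cv2.INTER_CUBIC))
E
```

```text
(no output)
```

View pics/t1.png

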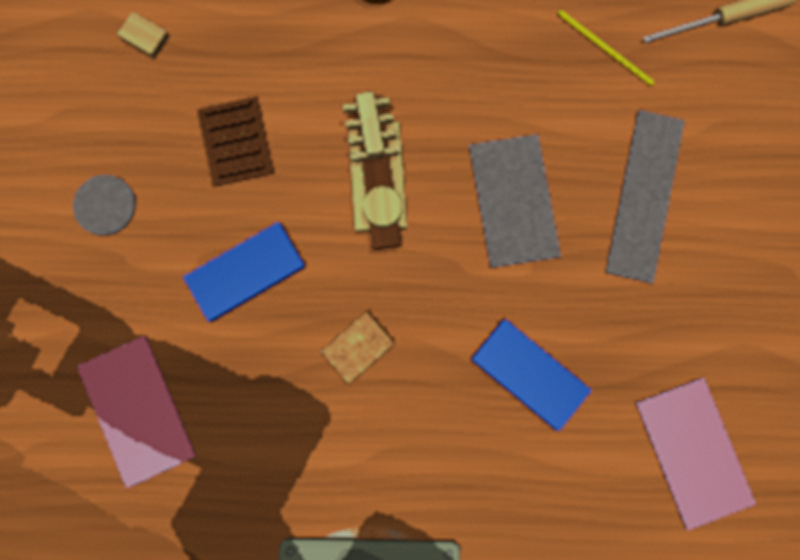

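View pics/side1.png

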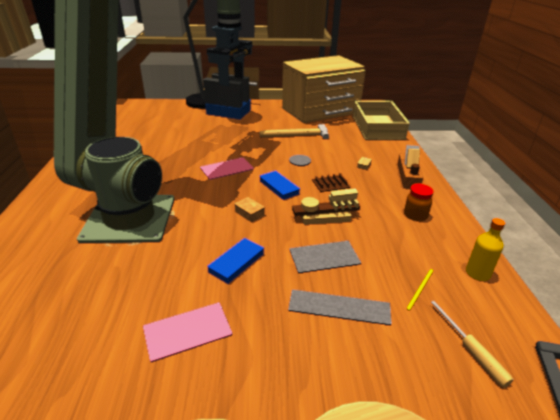

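The top view (crop, twice scale) shows the stack at about (378,170), the rack at (236,141), the round pad at (104,205), the broad pad at (515,200) and the long pad at (645,196). The blue blocks and pink pads are the decoys.

```bash
cat >> h.py <<'E'
def rect(p,m,box,z):
    "mask within box -> world centre, long-axis angle, sizes"
    M=np.zeros(m.shape,np.uint8);x0,y0,x1,y1=box;M[y0:y1,x0:x1]=m[y0:y1,x0:x1]
    n,l,s,_=cv2.connectedComponentsWithStats(M);k=1+np.argmax(s[1:,4])
    c=max(cv2.findContours((l==k).astype(np.uint8),0,1)[0],key=cv2.contourArea)[:,0]
    w=np.array([ray(p,q,z)[:2] for q in c.astype(float)],np.float32)
    (cx,cy),(a,b),_=r=cv2.minAreaRect(w);pts=cv2.boxPoints(r)
    e=[pts[1]-pts[0],pts[2]-pts[1]];e=max(e,key=np.linalg.norm)
    return np.round([cx,cy,np.degrees(np.arctan2(e[1],e[0]))%180,max(a,b),min(a,b)],1)
def hsv(p): return [c.astype(int) for c in cv2.split(cv2.cvtColor(p['img'],cv2.COLOR_RGB2HSV))]
E
python3 - <<'E'
from h import *
p=look('top');H,S,V=hsv(p)
print(H[180,132],S[180,132],V[180,132],'bench',H[180,240],S[180,240],V[180,240],'rack',S[146,192],V[146,192],H[146,192],'blank',H[165,268],S[165,268],V[165,268],H[200,272],S[200,272],V[200,272],'wood',H[190,260],S[190,260],V[190,260],H[140,264],S[140,264],V[140,264],H[182,271],S[182,271],V[182,271])
g=((S<70)&(V>50)).astype(np.uint8)
print('round',rect(p,g,(105,160,155,205),6));print('broad',rect(p,g,(300,140,365,220),6));print('long',rect(p,g,(375,130,430,225),6))
d=((V<110)).astype(np.uint8)
print('rack',rect(p,d,(170,120,222,178),6))
d=((V<125)).astype(np.uint8)
w=((S<150)&(V>140)).astype(np.uint8)
print('comb+',rect(p,w,(245,120,285,160),76));print('wood',rect(p,w,(245,120,290,202),22))
for n,uv,z in(('comb',(261,146),38),('disc',(271,182),38),('blank',(269,167),22),('block',(265,169),0),('rack',(200,153),0)):print(n,ray(p,uv,z))
x=cv2.resize(p['img'][115:210,165:295],(780,570),interpolation=cv2.INTER_CUBIC);cv2.imwrite('pics/t2.png',x[:,:,::-1])
E
```

```text
13 17 106 bench 13 179 161 rack 179 84 12 blank 12 179 91 12 175 92 wood 28 105 179 27 102 178 31 103 181
round [487.3 329.7  91.1  70.6  68.9]
broad [ 502.6 -165.6   10.1  152.    84.7]
long [ 511.7 -324.7  168.   205.7   56.9]
rack [569.1 174.7  14.3  99.5  75.3]
comb+ [573.9   6.6   9.9  74.1  61.1]
wood [504.6  -1.5   5.   86.2  62.5]
comb [573.4815028   18.18344285  38.        ]
disc [487.04621742  -7.34954216  38.        ]
blank [526.88183027  -1.47797775  22.        ]
block [527.14249863   8.73351594   0.        ]
rack [564.15583329 169.13479243   0.        ]
```

View pics/t2.png

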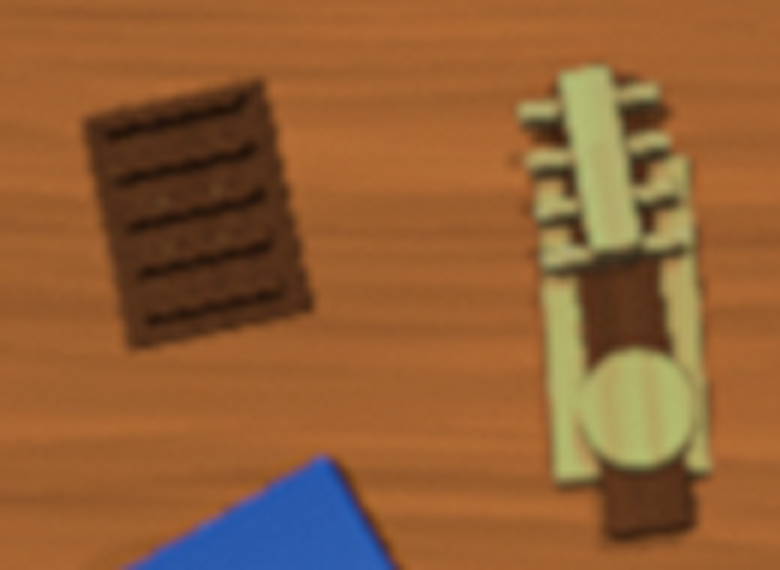

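The crop (6x) shows the rack clearly. The comb's spine-top corners are at about (560,70), (610,66), (640,245) and (590,252), the disc centre is at (638,408), the blank's near end is at (607,532) and (692,528), and the block's near corners are at (556,485) and (710,472).

```bash
python3 - <<'E'
from h import *
p=look('top')
f=lambda u,v,z:ray(p,(165+u/6-.4,115+v/6-.4),z)[:2]
c=np.array([f(560,70,76),f(610,66,76),f(640,245,76),f(590,252,76)]);print('comb',c.mean(0),c[0]-c[3],c[1]-c[2],[np.degrees(np.arctan2(*(d[::-1]))) for d in (c[0]-c[3],c[1]-c[2])],np.linalg.norm(c[1]-c[0]))
print('disc',f(638,408,56), 'width',f(580,408,56)-f(696,408,56))
b=(f(607,532,38)+f(692,528,38))/2;print('blank end',b, f(607,532,38)-f(692,528,38))
k=f(556,485,22),f(710,472,22),f(688,157,22);print('block corners',k,np.linalg.norm(k[0]-k[1]),np.linalg.norm(k[2]-k[1]),'ctr',(k[0]+k[2])/2)
d=f(638,408,56)-c.mean(0);print(np.linalg.norm(d),np.degrees(np.arctan2(d[1],d[0])),(f(638,408,56)+c.mean(0))/2)
E
```

```text
comb [574.18745203   8.55811776] [71.16079036 13.15906706] [70.04153237 12.94293107] [np.float64(10.476796771748834), np.float64(10.469549200215665)] 19.134769124142053
disc [481.8469864   -7.57441764] width [-0.87739837 44.35544083]
blank end [437.55839724 -12.71003219] [-2.20750633 32.87036362]
block corners (array([457.35407977,  24.77113822]), array([463.75484494, -35.89950069]), array([592.23329417, -24.81265406])) 61.00734562453448 128.95592302841095 ctr [ 5.24793687e+02 -2.07579208e-02]
93.73910758431728 -170.09003829631496 [5.28017219e+02 4.91850061e-01]
```

```bash
cat >> h.py <<'E'
def go(x,y,z,yaw=None):
    s=sensors.state();rr=R.from_euler('xyz',s['ee_rot'],degrees=True)
    d=rr.inv().apply(np.array([x,y,z])-s['ee_pos'])/10
    tgt=R.from_euler('xyz',[180,0,yaw if yaw is not None else s['ee_rot'][2]],degrees=True)
    w=(rr.inv()*tgt).as_rotvec()
    print('t',round(s['time_s'],2),'pos',s['ee_pos'].round(1),'rot',s['ee_rot'].round(1),'F',s['force'].round(1),'w',round(s['gripper_width'],1),round(s['gripper_force'],1))
    n=max(np.abs(d).max()/4.0,np.linalg.norm(d)/4.15,np.linalg.norm(w)/.12)
    print('shift cm',d.round(2),'turn',w.round(3),'rows>=',round(n,1))
E
python3 -c "
from h import *
go(574,8.5,200,190.5)"
```

```text
t 1.8 pos [256.2 514.8 228. ] rot [180.    0.  153.5] F [-0.1 -0.6 -0. ] w 91.4 0.0
shift cm [-51.01 -31.17   2.8 ] turn [ 0.     0.    -0.645] rows>= 14.4
```

Call:
{"api": "step_arm", "payload": {
  "plan": [-3.4, -2.08, 0, 0, 0, 0, -3.4, -2.08, 0, 0, 0, 0, -3.4, -2.08, 0, 0, 0, 0, -3.4, -2.08, 0, 0, 0, 0, -3.4, -2.08, 0, 0, 0, 0],
  "hand": 5.5,
  "newtons": 15
}}

```text
time_s: 2.22
ee_pos: [362.6, 344.4, 228.1]
ee_rot: [180.0, 0.0, 153.6]
force: [0.5, 1.0, 0.1]
gripper_width: 60.9
gripper_force: 0.0
```

Call:
{"api": "step_arm", "payload": {
  "plan": [-3.4, -2.08, 0, 0, 0, 0, -3.4, -2.08, 0, 0, 0, 0, -3.4, -2.08, 0, 0, 0, 0, -3.4, -2.08, 0, 0, 0, 0, -3.4, -2.08, 0, 0, 0, 0]
}}

```text
time_s: 2.63
ee_pos: [468.6, 175.3, 228.3]
ee_rot: [180.0, 0.0, 153.5]
force: [-0.3, 0.8, 0.1]
gripper_width: 54.7
gripper_force: 0.0
```

Call:
{"api": "step_arm", "payload": {
  "plan": [-3.4, -2.08, 0, 0, 0, 0, -3.4, -2.08, 0, 0, 0, 0, -3.4, -2.08, 0, 0, 0, 0, -3.4, -2.08, 0, 0, 0, 0, -3.4, -2.08, 0, 0, 0, 0]
}}

```text
time_s: 3.05
ee_pos: [574.5, 6.3, 228.1]
ee_rot: [180.0, 0.0, 153.5]
force: [0.0, 0.7, -0.2]
gripper_width: 54.9
gripper_force: 0.0
```

Call:
{"api": "step_arm", "payload": {
  "plan": [0, 0, 0.5, 0, 0, -0.11, 0, 0, 0.5, 0, 0, -0.11, 0, 0, 0.5, 0, 0, -0.11, 0, 0, 0.5, 0, 0, -0.11, 0, 0, 0.5, 0, 0, -0.11]
}}

```text
time_s: 3.47
ee_pos: [573.8, 8.0, 202.6]
ee_rot: [180.0, -0.0, -174.7]
force: [-0.1, 0.3, -0.7]
gripper_width: 54.9
gripper_force: 0.0
```

```bash
python3 -c "
from h import *
go(574,8.5,110,190.5)"
```

```text
t 3.47 pos [573.8   8.  202.6] rot [ 180.    -0.  -174.7] F [-0.1  0.3 -0.7] w 54.9 0.0
shift cm [-0.02  0.05  9.26] turn [ 0.   -0.   -0.09] rows>= 2.3
```

Call:
{"api": "step_arm", "payload": {
  "plan": [0, 0, 3.2, 0, 0, -0.09, 0, 0, 3.2, 0, 0, 0, 0, 0, 3.2, 0, 0, 0, 0, 0, 2.4, 0, 0, 0, 0, 0, 1.1, 0, 0, 0]
}}

```text
time_s: 3.88
ee_pos: [571.6, 8.2, 68.6]
ee_rot: [179.9, -0.3, -169.8]
force: [-0.5, 0.9, 0.1]
gripper_width: 55.4
gripper_force: 0.0
```

```bash
python3 - <<'E'
from h import *
go(574,8.5,71,190.5)
p=look('side')
q=proj(p,[574,8.5,70]).astype(int);print(q)
a=p['img'][q[1]-50:q[1]+40,q[0]-70:q[0]+50];cv2.imwrite('pics/s2.png',cv2.resize(a,None,fx=6,fy=6,interpolation=cv2.INTER_CUBIC)[:,:,::-1])
E
```

```text
t 3.88 pos [571.6   8.2  68.6] rot [ 179.9   -0.3 -169.8] F [-0.5  0.9  0.1] w 55.4 0.0
shift cm [-0.24 -0.02 -0.24] turn [ 0.001 -0.006 -0.005] rows>= 0.1
[343 193]
```

View pics/s2.png

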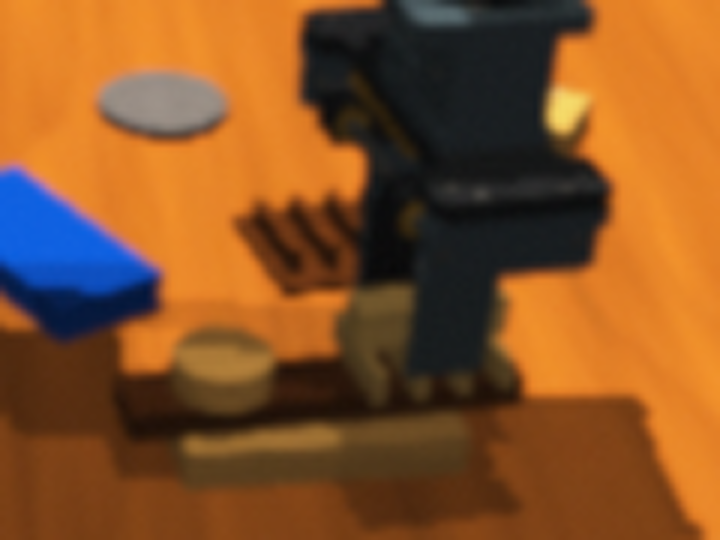

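The fingers straddle the spine just above the fins, and the disc and stack are undisturbed. Closing.

Call:
{"api": "step_arm", "payload": {
  "plan": [-0.1, 0, -0.2, 0, 0, 0, 0, 0, 0, 0, 0, 0, 0, 0, 0, 0, 0, 0, 0, 0, 0, 0, 0, 0, 0, 0, 0, 0, 0, 0],
  "hand": 1.0
}}

```text
time_s: 4.35
ee_pos: [575.4, 8.4, 75.2]
ee_rot: [-180.0, 0.1, -169.8]
force: [-0.1, -1.3, 0.3]
gripper_width: 24.7
gripper_force: 0.0
```

Call:
{"api": "step_arm", "payload": {
  "plan": [0, 0, 0, 0, 0, 0, 0, 0, 0, 0, 0, 0, 0, 0, 0, 0, 0, 0, 0, 0, -0.5, 0, 0, 0, 0, 0, -1, 0, 0, 0]
}}

```text
time_s: 4.77
ee_pos: [573.5, 8.4, 88.1]
ee_rot: [180.0, -0.2, -169.8]
force: [-0.2, 0.2, -0.3]
gripper_width: 19.8
gripper_force: 15.0
```

Call:
{"api": "step_arm", "payload": {
  "plan": [0, 0, -1.5, 0, 0, 0, 0, 0, -2, 0, 0, 0, 0, 0, -2, 0, 0, 0, 0, 0, -1, 0, 0, 0, 0, 0, 0, 0, 0, 0]
}}

```text
time_s: 5.18
ee_pos: [576.3, 8.4, 156.8]
ee_rot: [-179.9, 0.3, -169.8]
force: [-0.0, 0.7, -1.2]
gripper_width: 20.1
gripper_force: 15.0
```

```bash
python3 -c "
from h import *
go(569.1,174.7,150,194.3)
p=look('side')
cv2.imwrite('pics/s3.png',cv2.resize(p['img'][110:250,250:450],(800,560),interpolation=cv2.INTER_CUBIC)[:,:,::-1])
"
```

```text
t 5.18 pos [576.3   8.4 156.8] rot [-179.9    0.3 -169.8] F [-0.   0.7 -1.2] w 20.1 15.0
shift cm [-2.24 16.49  0.67] turn [-0.001  0.005 -0.071] rows>= 4.1
```

View pics/s3.png

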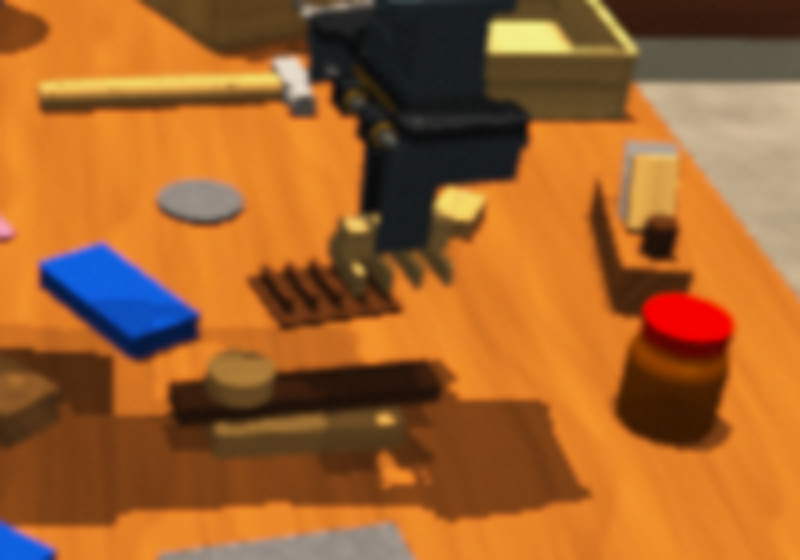

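The comb is held level at grip width 20. Moving over the rack.

Call:
{"api": "step_arm", "payload": {
  "plan": [-0.45, 3.3, 0, 0, 0, 0, -0.45, 3.3, 0, 0, 0, 0, -0.45, 3.3, 0, 0, 0, 0, -0.45, 3.3, 0, 0, 0, 0, -0.45, 3.3, 0, 0, 0, -0.07]
}}

```text
time_s: 5.65
ee_pos: [566.4, 175.9, 152.2]
ee_rot: [-180.0, -0.2, -165.7]
force: [-0.3, -0.3, 0.2]
gripper_width: 19.5
gripper_force: 15.0
```

Call:
{"api": "step_arm", "payload": {
  "plan": [0, 0, 2.5, 0, 0, 0, 0, 0, 2.5, 0, 0, 0, 0, 0, 2.5, 0, 0, 0, 0, 0, 0.7, 0, 0, 0, 0, 0, 0, 0, 0, 0]
}}

```text
time_s: 6.07
ee_pos: [565.3, 174.2, 68.7]
ee_rot: [-180.0, -0.4, -165.8]
force: [0.3, 0.1, 0.2]
gripper_width: 19.9
gripper_force: 15.0
```

Call:
{"api": "step_arm", "payload": {
  "plan": [0, 0, 0, 0, 0, 0, 0, 0, 0, 0, 0, 0]
}}

```text
time_s: 6.23
ee_pos: [568.6, 174.9, 73.1]
ee_rot: [180.0, 0.1, -165.8]
force: [0.4, 0.7, -1.1]
gripper_width: 20.1
gripper_force: 15.0
```

```bash
python3 -c "
from h import *
go(569.1,174.7,65,194.3)
p=look('side')
cv2.imwrite('pics/s4.png',cv2.resize(p['img'][140:210,280:380],(800,560),interpolation=cv2.INTER_CUBIC)[:,:,::-1])
r=R.from_euler('z',14.3,degrees=True)
f=lambda v,z=0:((proj(p,r.apply(v)+[569.1,174.7,z])-[280,140])*8).round()
print('rack fin near ends',[f([x,-28,20]) for x in(-40,-20,0,20,40)])
s=sensors.state()['ee_pos']
print('comb tips near',[f([x,-28,0],s[2]-36) for x in(-30,-10,10,30)])
"
```

```text
t 6.23 pos [568.6 174.9  73.1] rot [ 1.800e+02  1.000e-01 -1.658e+02] F [ 0.4  0.7 -1.1] w 20.1 15.0
shift cm [-0.04 -0.03  0.81] turn [ 0.     0.002 -0.002] rows>= 0.2
rack fin near ends [array([338., 354.]), array([387., 347.]), array([436., 341.]), array([485., 334.]), array([533., 327.])]
comb tips near [array([367., 311.]), array([416., 304.]), array([465., 297.]), array([514., 290.])]
```

View pics/s4.png

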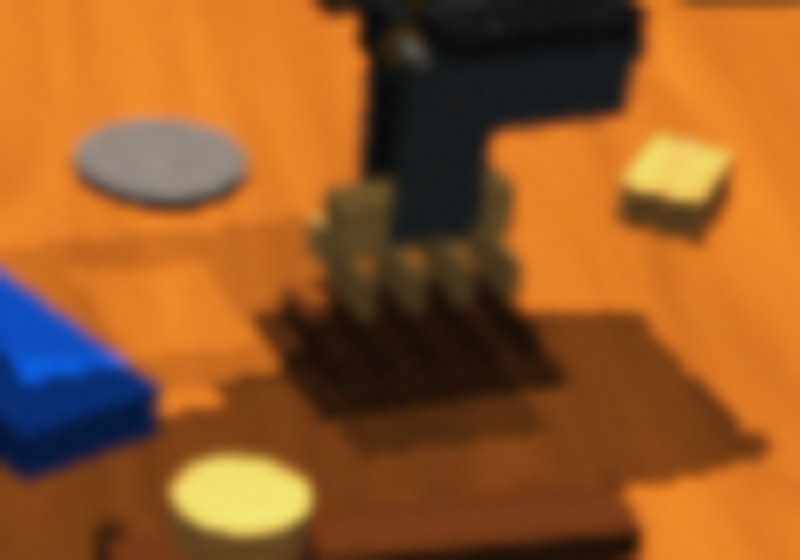

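The comb hovers over the rack with its fin tips at about (363,315), (412,310), (460,303) and (507,297), about 2 mm to -x of the prediction. Checking the rack's own offset in the same view.

```bash
python3 -c "
from h import *
p=look('side')
r=R.from_euler('z',14.3,degrees=True)
f=lambda v,z=0:((proj(p,r.apply(v)+[569.1,174.7,z])-[280,140])*8).round()
print('base corners',[f([x,y,6]) for x,y in((-50,-38),(50,-38),(-50,38))],[f([x,-38,0]) for x in(-50,50)])
a=p['img'][165:195,305:360].astype(float);a=np.clip(a*2.2,0,255).astype(np.uint8)
a=cv2.resize(a,None,fx=14,fy=14,interpolation=cv2.INTER_CUBIC)
for x in(-40,-20,0,20,40):
  q=(proj(p,r.apply([x,-28,20])+[569.1,174.7,0])-[305,165]+.5)*14;cv2.circle(a,tuple(int(v) for v in q),4,(0,0,255),-1)
for x in(-50,50):
  q=(proj(p,r.apply([x,-38,6])+[569.1,174.7,0])-[305,165]+.5)*14;cv2.circle(a,tuple(int(v) for v in q),4,(0,255,0),-1)
s=sensors.state()['ee_pos']
for x in(-30,-10,10,30):
  q=(proj(p,r.apply([x,-28,0])+[s[0],s[1],s[2]-36])-[305,165]+.5)*14;cv2.circle(a,tuple(int(v) for v in q),4,(255,0,0),-1)
cv2.imwrite('pics/s5.png',a[:,:,::-1])
"
```

```text
base corners [array([320., 403.]), array([563., 368.]), array([249., 305.])] [array([319., 417.]), array([562., 381.])]
```

View pics/s5.png

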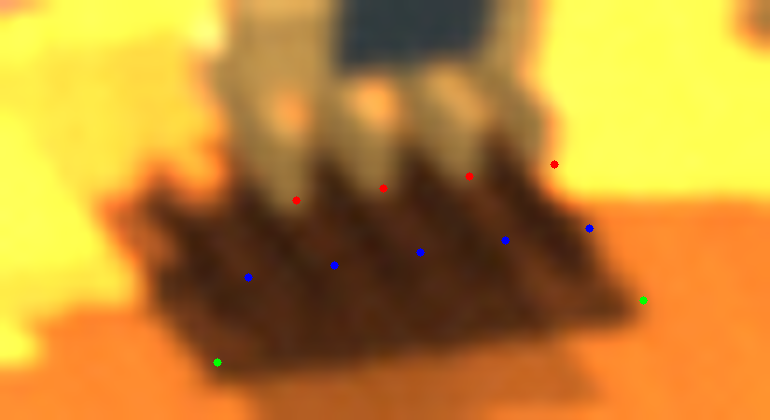

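Call:
{"api": "step_arm", "payload": {
  "plan": [-0.12, 0, 0.6, 0, 0, 0, 0, 0, 0.6, 0, 0, 0, 0, 0, 0.6, 0, 0, 0, 0, 0, 0.5, 0, 0, 0, 0, 0, 0.4, 0, 0, 0]
}}

```text
time_s: 6.75
ee_pos: [568.4, 175.0, 44.0]
ee_rot: [180.0, -0.1, -165.8]
force: [0.4, -0.3, -0.2]
gripper_width: 20.1
gripper_force: 15.0
```

Call:
{"api": "step_arm", "payload": {
  "plan": [0, 0, 0.2, 0, 0, 0, 0, 0, 0, 0, 0, 0, 0, 0, 0, 0, 0, 0]
}}

```text
time_s: 7.0
ee_pos: [568.7, 175.0, 42.9]
ee_rot: [180.0, -0.0, -165.8]
force: [0.3, -0.7, -0.2]
gripper_width: 19.6
gripper_force: 15.0
```

Call:
{"api": "step_arm", "payload": {
  "plan": [0, 0, 0.1, 0, 0, 0, 0, 0, 0, 0, 0, 0, 0, 0, 0.1, 0, 0, 0, 0, 0, 0, 0, 0, 0]
}}

```text
time_s: 7.33
ee_pos: [568.7, 175.1, 42.8]
ee_rot: [180.0, 0.0, -165.8]
force: [-5.1, -0.8, 11.9]
gripper_width: 19.9
gripper_force: 15.0
```

Contact at the height that matches seated fins. Releasing.

Call:
{"api": "step_arm", "payload": {
  "plan": [0, 0, 0, 0, 0, 0, 0, 0, 0, 0, 0, 0, 0, 0, 0, 0, 0, 0, 0, 0, 0, 0, 0, 0, 0, 0, 0, 0, 0, 0],
  "hand": 6
}}

```text
time_s: 7.75
ee_pos: [568.8, 175.1, 40.6]
ee_rot: [180.0, -0.0, -165.8]
force: [-0.4, -0.5, 0.5]
gripper_width: 50.4
gripper_force: 0.0
```

Call:
{"api": "step_arm", "payload": {
  "plan": [0, 0, -2, 0, 0, 0, 0, 0, -4, 0, 0, 0, 0, 0, -4, 0, 0, 0, 0, 0, -2, 0, 0, 0, 0, 0, 0, 0, 0, 0]
}}

```text
time_s: 8.17
ee_pos: [571.9, 176.0, 166.6]
ee_rot: [180.0, 0.6, -165.8]
force: [0.6, -0.6, -0.0]
gripper_width: 60.3
gripper_force: 0.0
```

```bash
python3 -c "
from h import *
go(482,-7.6,160,190)"
```

```text
t 8.17 pos [571.9 176.  166.6] rot [ 180.     0.6 -165.8] F [ 0.6 -0.6 -0. ] w 60.3 0.0
shift cm [ 13.23 -15.59   0.5 ] turn [0.001 0.011 0.074] rows>= 4.9
```

Call:
{"api": "step_arm", "payload": {
  "plan": [2.65, -3.12, 0, 0, 0, 0, 2.65, -3.12, 0, 0, 0, 0, 2.65, -3.12, 0, 0, 0, 0, 2.65, -3.12, 0, 0, 0, 0, 2.65, -3.12, 0, 0, 0, 0.07],
  "hand": 7
}}

```text
time_s: 8.58
ee_pos: [476.9, -10.0, 159.7]
ee_rot: [180.0, -0.1, -169.8]
force: [0.2, -0.2, 0.2]
gripper_width: 70.1
gripper_force: 0.0
```

Call:
{"api": "step_arm", "payload": {
  "plan": [0, 0, 2, 0, 0, 0, 0, 0, 2, 0, 0, 0, 0, 0, 0, 0, 0, 0]
}}

```text
time_s: 8.83
ee_pos: [475.2, -9.3, 117.3]
ee_rot: [179.9, -0.5, -169.9]
force: [-0.5, -0.6, -0.5]
gripper_width: 70.0
gripper_force: 0.0
```

```bash
python3 - <<'E'
from h import *
go(482,-7.6,56,190)
p=look('top')
x=cv2.resize(p['img'][110:210,160:300],(784,560),interpolation=cv2.INTER_CUBIC)
cv2.imwrite('pics/t6.png',x[:,:,::-1])
p=look('side')
print(viewer.pinpoint('comb',p)[:1],proj(p,[569.1,174.7,6]),viewer.pinpoint('disc',p)[:1],proj(p,[482,-7.6,38]))
E
```

```text
t 8.83 pos [475.2  -9.3 117.3] rot [ 179.9   -0.5 -169.9] F [-0.5 -0.6 -0.5] w 70.0 0.0
shift cm [-0.75  0.04  6.12] turn [ 0.002 -0.008  0.002] rows>= 1.5
[{'location': [330.8, 184.5], 'score': 0.68}] [330.49549072 181.9898847 ] [{'location': [305.5, 207.5], 'score': 0.46}] [309.4717166  206.59135725]
```

View pics/t6.png

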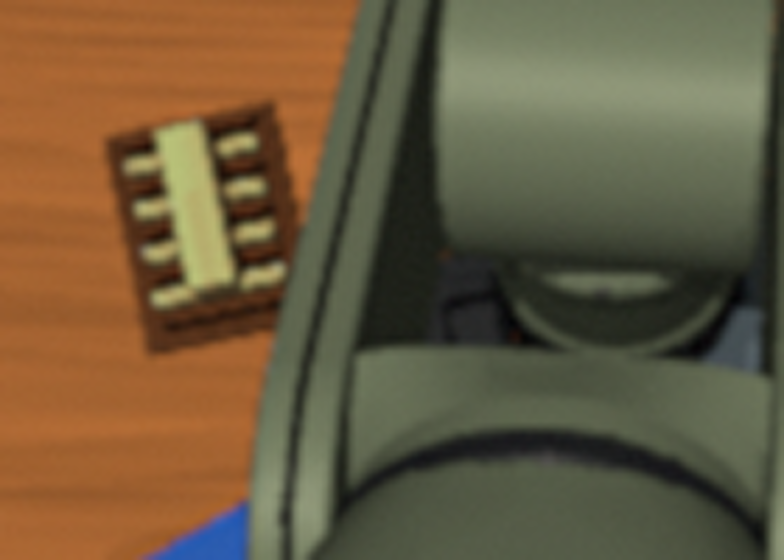

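The comb sits with its four fins in the four gaps, centred in the rack, at about (200,215). Settling over the disc.

Call:
{"api": "step_arm", "payload": {
  "plan": [-0.3, 0, 0, 0, 0, 0, 0, 0, 0, 0, 0, 0, 0, 0, 0, 0, 0, 0]
}}

```text
time_s: 9.28
ee_pos: [482.4, -7.8, 121.5]
ee_rot: [-180.0, 0.1, -169.7]
force: [1.0, -0.3, -0.2]
gripper_width: 70.1
gripper_force: 0.0
```

```bash
python3 -c "
from h import *
go(482,-7.6,57,190)"
```

```text
t 9.28 pos [482.4  -7.8 121.5] rot [-1.800e+02  1.000e-01 -1.697e+02] F [ 1.  -0.3 -0.2] w 70.1 0.0
shift cm [0.04 0.03 6.45] turn [-0.     0.001  0.004] rows>= 1.6
```

Call:
{"api": "step_arm", "payload": {
  "plan": [0, 0, 2, 0, 0, 0, 0, 0, 2, 0, 0, 0, 0, 0, 1.6, 0, 0, 0, 0, 0, 0.8, 0, 0, 0, 0, 0, 0, 0, 0, 0]
}}

```text
time_s: 9.7
ee_pos: [480.6, -8.0, 55.6]
ee_rot: [180.0, -0.2, -169.8]
force: [0.1, -0.1, 0.3]
gripper_width: 69.8
gripper_force: 0.0
```

Call:
{"api": "step_arm", "payload": {
  "plan": [0, 0, 0, 0, 0, 0, 0, 0, 0, 0, 0, 0, 0, 0, 0, 0, 0, 0, 0, 0, 0, 0, 0, 0, 0, 0, 0, 0, 0, 0],
  "hand": 3.5
}}

```text
time_s: 10.12
ee_pos: [482.3, -8.2, 57.8]
ee_rot: [-180.0, 0.1, -169.8]
force: [0.1, 0.3, 2.5]
gripper_width: 45.2
gripper_force: 15.0
```

Call:
{"api": "step_arm", "payload": {
  "plan": [0, 0, 0, 0, 0, 0, 0, 0, -0.5, 0, 0, 0, 0, 0, -1.5, 0, 0, 0, 0, 0, -2, 0, 0, 0, 0, 0, -2, 0, 0, 0]
}}

```text
time_s: 10.53
ee_pos: [481.0, -8.2, 117.4]
ee_rot: [180.0, -0.1, -169.8]
force: [0.7, -0.4, -0.8]
gripper_width: 45.5
gripper_force: 15.0
```

Call:
{"api": "step_arm", "payload": {
  "plan": [0, 0, -3, 0, 0, 0, 0, 0, -3, 0, 0, 0, 0, 0, 0, 0, 0, 0, 0, 0, 0, 0, 0, 0]
}}

```text
time_s: 10.87
ee_pos: [482.5, -8.2, 178.6]
ee_rot: [-180.0, 0.2, -169.8]
force: [-0.4, 1.1, -1.3]
gripper_width: 45.4
gripper_force: 15.0
```

```bash
python3 -c "
from h import *
go(487.3,329.7,172,190)
p=look('side')
cv2.imwrite('pics/s7.png',cv2.resize(p['img'][110:250,230:430],(800,560),interpolation=cv2.INTER_CUBIC)[:,:,::-1])
"
```

```text
t 10.87 pos [482.5  -8.2 178.6] rot [-180.     0.2 -169.8] F [-0.4  1.1 -1.3] w 45.4 15.0
shift cm [-6.46 33.17  0.66] turn [-0.001  0.004  0.004] rows>= 8.3
```

View pics/s7.png

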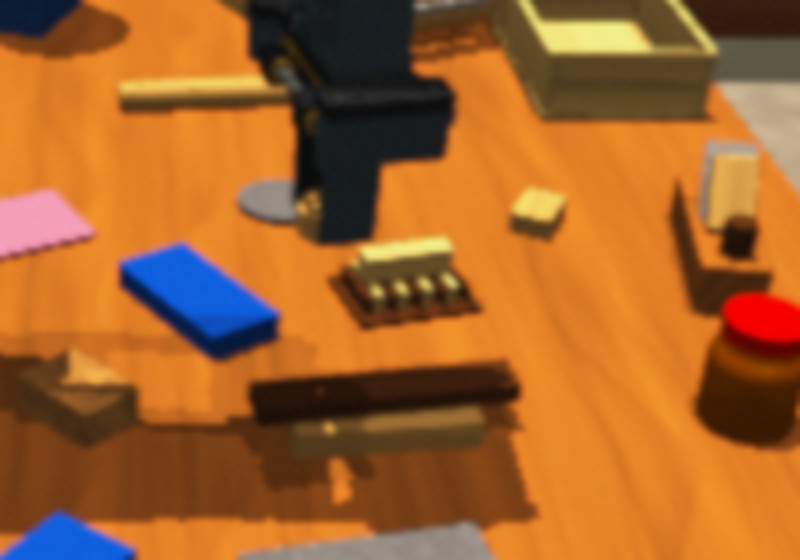

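The disc is held, sitting perhaps 3 mm to -x of the jaws' centre. The comb is seated and the blank is undisturbed at (385,388). On to the round pad.

Call:
{"api": "step_arm", "payload": {
  "plan": [-0.75, 3.68, 0, 0, 0, 0, -0.75, 3.68, 0, 0, 0, 0, -0.75, 3.68, 0, 0, 0, 0, -0.75, 3.68, 0, 0, 0, 0, -0.75, 3.68, 0, 0, 0, 0]
}}

```text
time_s: 11.33
ee_pos: [484.5, 180.8, 175.1]
ee_rot: [-180.0, -0.2, -169.8]
force: [0.3, -0.4, -0.5]
gripper_width: 45.4
gripper_force: 15.0
```

Call:
{"api": "step_arm", "payload": {
  "plan": [-0.75, 3.68, 0, 0, 0, 0, -0.75, 3.68, 0, 0, 0, 0, -0.75, 3.68, 0, 0, 0, 0, -0.75, 3.68, 0, 0, 0, 0, 0, 0, 2, 0, 0, 0]
}}

```text
time_s: 11.75
ee_pos: [490.7, 337.0, 158.0]
ee_rot: [179.7, 0.3, -169.5]
force: [0.8, -0.0, 0.4]
gripper_width: 45.5
gripper_force: 15.0
```

Call:
{"api": "step_arm", "payload": {
  "plan": [0, 0, 3, 0, 0, 0, 0, 0, 3, 0, 0, 0, 0, 0, 3, 0, 0, 0, 0, 0, 2, 0, 0, 0, 0, 0, 0.6, 0, 0, 0]
}}

```text
time_s: 12.17
ee_pos: [485.8, 327.6, 35.5]
ee_rot: [-179.8, -0.6, -169.8]
force: [-0.9, 0.0, -0.4]
gripper_width: 45.4
gripper_force: 15.0
```

Call:
{"api": "step_arm", "payload": {
  "plan": [0, 0, 0, 0, 0, 0, 0, 0, 0, 0, 0, 0]
}}

```text
time_s: 12.33
ee_pos: [489.4, 329.7, 40.7]
ee_rot: [-180.0, -0.0, -169.8]
force: [-0.6, 1.1, -1.3]
gripper_width: 45.2
gripper_force: 15.0
```

```bash
python3 -c "
from h import *
go(490,329.7,25.8,190)"
```

```text
t 12.33 pos [489.4 329.7  40.7] rot [-180.    -0.  -169.8] F [-0.6  1.1 -1.3] w 45.2 15.0
shift cm [-0.06 -0.01  1.49] turn [-0.    -0.001  0.004] rows>= 0.4
```

Call:
{"api": "step_arm", "payload": {
  "plan": [0, 0, 0.5, 0, 0, 0, 0, 0, 0.5, 0, 0, 0, 0, 0, 0.3, 0, 0, 0, 0, 0, 0.15, 0, 0, 0, 0, 0, 0, 0, 0, 0]
}}

```text
time_s: 12.75
ee_pos: [489.3, 329.7, 26.4]
ee_rot: [-180.0, -0.0, -169.8]
force: [-0.7, 0.2, -0.7]
gripper_width: 45.6
gripper_force: 15.0
```

Call:
{"api": "step_arm", "payload": {
  "plan": [0, 0, 0, 0, 0, 0, 0, 0, 0.1, 0, 0, 0, 0, 0, 0, 0, 0, 0]
}}

```text
time_s: 13.0
ee_pos: [489.6, 329.9, 25.8]
ee_rot: [180.0, 0.0, -169.8]
force: [0.3, -0.4, 0.5]
gripper_width: 45.4
gripper_force: 15.0
```

Within a hair of the pad; release, then lift and retreat towards the stack.

Call:
{"api": "step_arm", "payload": {
  "plan": [0, 0, 0.05, 0, 0, 0, 0, 0, 0, 0, 0, 0, 0, 0, 0, 0, 0, 0, 0, 0, 0, 0, 0, 0, 0, 0, 0, 0, 0, 0],
  "hand": 7
}}

```text
time_s: 13.42
ee_pos: [489.4, 329.7, 24.9]
ee_rot: [180.0, -0.0, -169.8]
force: [0.0, 0.5, -0.2]
gripper_width: 69.7
gripper_force: 0.0
```

Call:
{"api": "step_arm", "payload": {
  "plan": [0, 0, -1, 0, 0, 0, 0, 0, -3, 0, 0, 0, 0, 0, -4, 0, 0, 0, 0, 0, -4, 0, 0, 0, 0, 0, 0, 0, 0, 0]
}}

```text
time_s: 13.83
ee_pos: [493.5, 332.4, 154.1]
ee_rot: [179.6, 0.9, -169.8]
force: [0.2, 1.0, 0.7]
gripper_width: 70.1
gripper_force: 0.0
```

```bash
python3 -c "
from h import *
go(528,1.5,145,190)"
```

```text
t 13.83 pos [493.5 332.4 154.1] rot [ 179.6    0.9 -169.8] F [0.2 1.  0.7] w 70.1 0.0
shift cm [  2.48 -33.19   0.66] turn [0.006 0.015 0.004] rows>= 8.3
```

Call:
{"api": "step_arm", "payload": {
  "plan": [0.22, -3.67, 0, 0, 0, 0, 0.22, -3.67, 0, 0, 0, 0, 0.22, -3.67, 0, 0, 0, 0, 0.22, -3.67, 0, 0, 0, 0]
}}

```text
time_s: 14.17
ee_pos: [506.7, 182.5, 145.7]
ee_rot: [180.0, 0.1, -169.7]
force: [0.2, 0.1, -0.4]
gripper_width: 70.1
gripper_force: 0.0
```

```bash
python3 - <<'E'
from h import *
p=look('top');go(528,1.5,145,190)
cv2.imwrite('pics/t8.png',cv2.resize(p['img'][100:240,100:300],(800,560),interpolation=cv2.INTER_CUBIC)[:,:,::-1])
H,S,V=hsv(p)
w=((S<150)&(V>140)&(H>20)).astype(np.uint8)
try: print('disc',rect(p,w,(108,160,155,205),24))
except Exception as e: print(e)
E
```

```text
t 14.22 pos [506.8 176.3 145.6] rot [-179.7   -0.  -169.9] F [-1.3 -6.  -0.6] w 69.9 0.0
shift cm [  0.98 -17.58   0.15] turn [-0.005 -0.001  0.002] rows>= 4.4
attempt to get argmax of an empty sequence
```

View pics/t8.png

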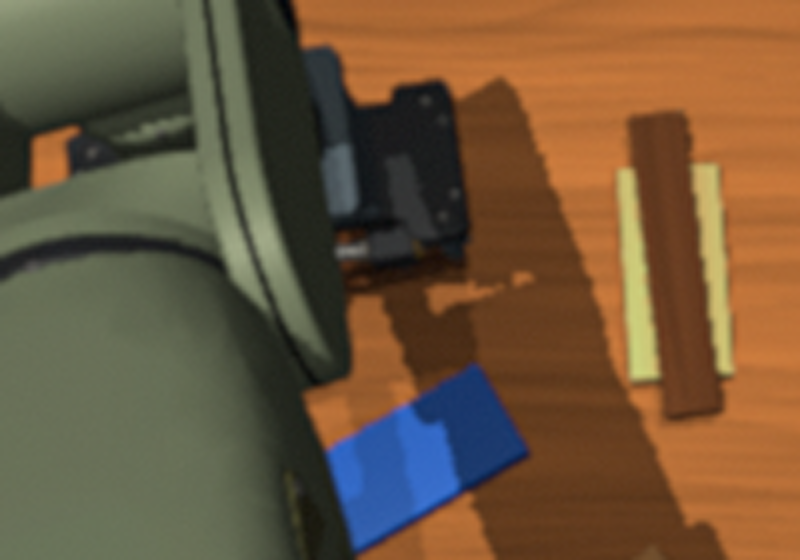

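The blank's corners in the 4x crop are (627,118), (687,112), (722,410) and (665,418). The block's are (617,170), (718,165), (733,378) and (631,383). The disc is hidden by the arm.

```bash
python3 - <<'E'
from h import *
p=look('top')
for n,z,c in(('blank',38,[(627,118),(687,112),(722,410),(665,418)]),('block',22,[(617,170),(718,165),(733,378),(631,383)])):
    w=np.array([ray(p,(100+u/4-.4,100+v/4-.4),z)[:2] for u,v in c]);a=(w[0]+w[1]-w[2]-w[3])/2
    print(n,w.mean(0),np.degrees(np.arctan2(a[1],a[0])),np.linalg.norm(a))
go(528,1.5,145,190)
p=look('side')
print('disc',viewer.pinpoint('disc',p)[:1],viewer.boxes_of('disc',p)[:1],proj(p,[487.3,329.7,6]),proj(p,[487.3,329.7,15]))
E
```

```text
blank [ 5.27095049e+02 -2.75252225e-01] 8.062005714246805 181.63903872809388
block [5.24743967e+02 2.04580595e-01] 5.077454593946804 130.69708339857578
t 14.27 pos [506.8 179.5 145.6] rot [-179.9    0.  -170.1] F [-0.5  0.4 -0.1] w 69.6 0.0
shift cm [  0.99 -17.9    0.09] turn [-0.002  0.    -0.001] rows>= 4.5
disc [{'location': [298.4, 156.1], 'score': 0.66}] [{'location': [326.9, 208.4], 'score': 0.56}] [299.91036444 158.90583742] [300.0416458 156.5373872]
```

Call:
{"api": "step_arm", "payload": {
  "plan": [0.21, -3.6, 0, 0, 0, 0, 0.21, -3.6, 0, 0, 0, 0, 0.21, -3.6, 0, 0, 0, 0, 0.21, -3.6, 0, 0, 0, 0, 0.21, -3.6, 0, 0, 0, 0.02]
}}

```text
time_s: 14.83
ee_pos: [528.8, 5.0, 145.2]
ee_rot: [180.0, 0.0, -170.8]
force: [1.1, 0.3, 0.1]
gripper_width: 69.8
gripper_force: 0.0
```

Call:
{"api": "step_arm", "payload": {
  "plan": [0, 0, 2.5, 0, 0, 0, 0, 0, 2.5, 0, 0, 0, 0, 0, 2, 0, 0, 0, 0, 0, 1, 0, 0, 0, 0, 0, 0, 0, 0, 0],
  "hand": 5.5
}}

```text
time_s: 15.25
ee_pos: [527.1, 5.9, 62.9]
ee_rot: [179.9, -0.3, -170.8]
force: [-0.5, -0.2, 0.8]
gripper_width: 54.9
gripper_force: 0.0
```

Call:
{"api": "step_arm", "payload": {
  "plan": [0, 0, 0, 0, 0, 0, 0, 0, 0, 0, 0, 0]
}}

```text
time_s: 15.42
ee_pos: [529.5, 5.4, 66.0]
ee_rot: [-180.0, 0.1, -170.9]
force: [-0.2, 1.2, 0.2]
gripper_width: 55.0
gripper_force: 0.0
```

```bash
python3 - <<'E'
from h import *
go(527.3,0,38.5,189)
E
```

```text
t 15.42 pos [529.5   5.4  66. ] rot [-1.800e+02  1.000e-01 -1.709e+02] F [-0.2  1.2  0.2] w 55.0 0.0
shift cm [ 0.31 -0.5   2.75] turn [-0.     0.002  0.002] rows>= 0.7
```

Call:
{"api": "step_arm", "payload": {
  "plan": [0.3, -0.5, 0, 0, 0, 0, 0, 0, 1, 0, 0, 0, 0, 0, 1, 0, 0, 0, 0, 0, 0.7, 0, 0, 0, 0, 0, 0, 0, 0, 0]
}}

```text
time_s: 15.83
ee_pos: [525.5, -0.8, 36.7]
ee_rot: [180.0, -0.1, -170.9]
force: [-0.2, 0.4, 0.0]
gripper_width: 54.8
gripper_force: 0.0
```

Call:
{"api": "step_arm", "payload": {
  "plan": [0, 0, 0, 0, 0, 0, 0, 0, 0, 0, 0, 0, 0, 0, 0, 0, 0, 0, 0, 0, 0, 0, 0, 0, 0, 0, 0, 0, 0, 0],
  "hand": 2.5,
  "newtons": 25
}}

```text
time_s: 16.25
ee_pos: [526.0, -0.7, 37.9]
ee_rot: [180.0, -0.0, -170.9]
force: [1.0, -0.3, -0.8]
gripper_width: 33.7
gripper_force: 25.0
```

Call:
{"api": "step_arm", "payload": {
  "plan": [0, 0, 0, 0, 0, 0, 0, 0, -0.3, 0, 0, 0, 0, 0, -0.7, 0, 0, 0, 0, 0, -1, 0, 0, 0, 0, 0, -1, 0, 0, 0]
}}

```text
time_s: 16.67
ee_pos: [526.2, -0.7, 69.0]
ee_rot: [180.0, 0.0, -170.9]
force: [0.5, 0.3, -1.1]
gripper_width: 33.8
gripper_force: 25.0
```

Call:
{"api": "step_arm", "payload": {
  "plan": [0, 0, -2, 0, 0, 0, 0, 0, -2, 0, 0, 0, 0, 0, -2, 0, 0, 0, 0, 0, 0, 0, 0, 0, 0, 0, 0, 0, 0, 0]
}}

```text
time_s: 17.08
ee_pos: [527.0, -0.7, 129.6]
ee_rot: [-180.0, 0.2, -170.9]
force: [-0.2, -0.3, -0.7]
gripper_width: 33.6
gripper_force: 25.0
```

```bash
python3 - <<'E'
from h import *
go(511.7,-324.7,128,168)
p=look('side')
cv2.imwrite('pics/s9.png',cv2.resize(p['img'][110:250,230:430],(800,560),interpolation=cv2.INTER_CUBIC)[:,:,::-1])
E
```

```text
t 17.08 pos [527.   -0.7 129.6] rot [-180.     0.2 -170.9] F [-0.2 -0.3 -0.7] w 33.6 25.0
shift cm [  6.61 -31.75   0.15] turn [0.    0.004 0.368] rows>= 7.9
```

View pics/s9.png

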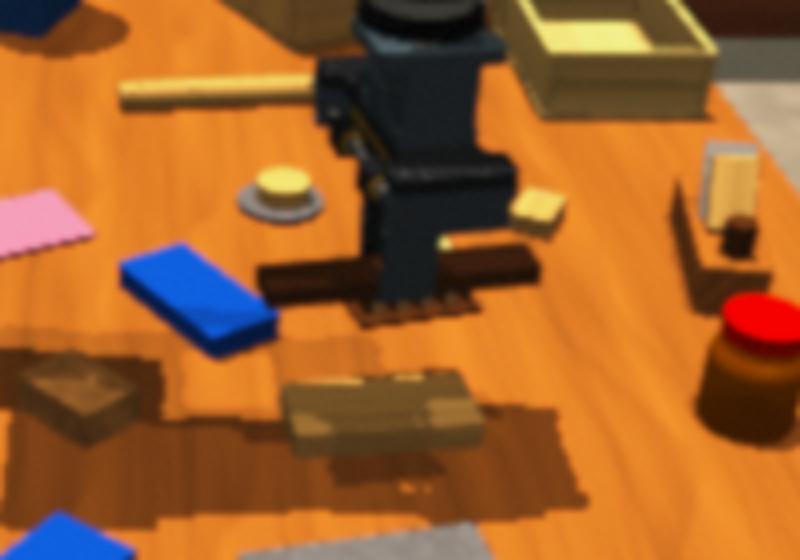

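The blank is held level at (400,275). The disc sits centred on its pad at (284,195), and the block lies bare.

Call:
{"api": "step_arm", "payload": {
  "plan": [0.73, -3.53, 0, 0, 0, 0, 0.73, -3.53, 0, 0, 0, 0, 0.73, -3.53, 0, 0, 0, 0, 0.73, -3.53, 0, 0, 0, 0, 0.73, -3.53, 0, 0, 0, 0]
}}

```text
time_s: 17.55
ee_pos: [516.6, -181.9, 126.4]
ee_rot: [179.9, -0.1, -170.9]
force: [1.4, 0.9, -1.6]
gripper_width: 33.7
gripper_force: 25.0
```

Call:
{"api": "step_arm", "payload": {
  "plan": [0.73, -3.53, 0, 0, 0, 0, 0.73, -3.53, 0, 0, 0, 0, 0.73, -3.53, 0, 0, 0, 0, 0.73, -3.53, 0, 0, 0, 0, 0, 0, 0, 0, 0, 0.09]
}}

```text
time_s: 17.97
ee_pos: [510.4, -330.8, 126.2]
ee_rot: [-179.9, -0.1, -176.4]
force: [0.3, 0.2, -0.8]
gripper_width: 33.6
gripper_force: 25.0
```

Call:
{"api": "step_arm", "payload": {
  "plan": [0, 0, 1, 0, 0, 0.09, 0, 0, 2, 0, 0, 0.09, 0, 0, 2, 0, 0, 0.09, 0, 0, 1, 0, 0, 0, 0, 0, 0, 0, 0, 0]
}}

```text
time_s: 18.38
ee_pos: [509.0, -323.3, 64.2]
ee_rot: [179.8, -0.4, 168.6]
force: [0.3, 0.4, -0.7]
gripper_width: 34.0
gripper_force: 25.0
```

Call:
{"api": "step_arm", "payload": {
  "plan": [0, 0, 0, 0, 0, 0, 0, 0, 0, 0, 0, 0]
}}

```text
time_s: 18.55
ee_pos: [511.8, -325.0, 68.5]
ee_rot: [-180.0, 0.1, 168.5]
force: [0.3, -0.4, -1.3]
gripper_width: 33.8
gripper_force: 25.0
```

```bash
python3 - <<'E'
from h import *
go(511.7,-324.7,22,168)
E
```

```text
t 18.55 pos [ 511.8 -325.    68.5] rot [-1.800e+02  1.000e-01  1.685e+02] F [ 0.3 -0.4 -1.3] w 33.8 25.0
shift cm [0.02 0.03 4.65] turn [-0.     0.001  0.009] rows>= 1.2
```

Call:
{"api": "step_arm", "payload": {
  "plan": [0, 0, 1.5, 0, 0, 0, 0, 0, 1.5, 0, 0, 0, 0, 0, 1, 0, 0, 0, 0, 0, 0.4, 0, 0, 0, 0, 0, 0.1, 0, 0, 0]
}}

```text
time_s: 18.97
ee_pos: [511.3, -324.7, 22.7]
ee_rot: [180.0, -0.0, 168.5]
force: [0.1, 1.1, -0.8]
gripper_width: 33.9
gripper_force: 25.0
```

Call:
{"api": "step_arm", "payload": {
  "plan": [0, 0, 0.1, 0, 0, 0, 0, 0, 0, 0, 0, 0, 0, 0, 0, 0, 0, 0]
}}

```text
time_s: 19.22
ee_pos: [511.8, -325.1, 22.7]
ee_rot: [-180.0, 0.1, 168.4]
force: [0.1, 0.5, -0.4]
gripper_width: 34.0
gripper_force: 25.0
```

Call:
{"api": "step_arm", "payload": {
  "plan": [0, 0, 0.1, 0, 0, 0, 0, 0, 0, 0, 0, 0]
}}

```text
time_s: 19.38
ee_pos: [511.8, -325.1, 21.9]
ee_rot: [-180.0, 0.1, 168.4]
force: [0.1, -0.6, 2.6]
gripper_width: 33.5
gripper_force: 25.0
```

Call:
{"api": "step_arm", "payload": {
  "plan": [0, 0, 0, 0, 0, 0, 0, 0, 0, 0, 0, 0, 0, 0, 0, 0, 0, 0, 0, 0, 0, 0, 0, 0, 0, 0, 0, 0, 0, 0],
  "hand": 5.5
}}

```text
time_s: 19.8
ee_pos: [511.2, -324.7, 20.8]
ee_rot: [180.0, -0.0, 168.4]
force: [0.4, -0.7, 0.0]
gripper_width: 54.8
gripper_force: 0.0
```

Call:
{"api": "step_arm", "payload": {
  "plan": [0, 0, -1, 0, 0, 0, 0, 0, -3, 0, 0, 0, 0, 0, -4, 0, 0, 0, 0, 0, -3, 0, 0, -0.09, 0, 0, 0, 0, 0, -0.09]
}}

```text
time_s: 20.22
ee_pos: [514.8, -327.1, 138.8]
ee_rot: [-179.6, 0.7, 179.0]
force: [1.2, -0.4, 0.1]
gripper_width: 55.1
gripper_force: 0.0
```

Call:
{"api": "step_arm", "payload": {
  "plan": [0, 0, 0, 0, 0, -0.09, 0, 0, 0, 0, 0, 0, 0, 0, 0, 0, 0, 0]
}}

```text
time_s: 20.47
ee_pos: [511.2, -324.7, 131.4]
ee_rot: [-180.0, 0.0, -176.2]
force: [-0.5, 0.2, -0.2]
gripper_width: 55.3
gripper_force: 0.0
```

```bash
python3 - <<'E'
from h import *
go(524.8,0.2,110,185)
E
```

```text
t 20.47 pos [ 511.2 -324.7  131.4] rot [-180.     0.  -176.2] F [-0.5  0.2 -0.2] w 55.3 0.0
shift cm [-3.5  32.33  2.14] turn [-0.     0.    -0.021] rows>= 8.1
```

Call:
{"api": "step_arm", "payload": {
  "plan": [-0.39, 3.59, 0, 0, 0, 0, -0.39, 3.59, 0, 0, 0, 0, -0.39, 3.59, 0, 0, 0, 0, -0.39, 3.59, 0, 0, 0, 0, -0.39, 3.59, 0, 0, 0, 0],
  "hand": 8.8
}}

```text
time_s: 20.88
ee_pos: [518.0, -142.8, 130.6]
ee_rot: [180.0, -0.0, -176.3]
force: [-0.3, -0.3, 0.7]
gripper_width: 85.9
gripper_force: 0.0
```

Call:
{"api": "step_arm", "payload": {
  "plan": [-0.39, 3.59, 0, 0, 0, 0, -0.39, 3.59, 0, 0, 0, 0, -0.39, 3.59, 0, 0, 0, 0, -0.39, 3.59, 0, 0, 0, -0.02, 0, 0, 0, 0, 0, 0]
}}

```text
time_s: 21.3
ee_pos: [524.0, 5.2, 130.8]
ee_rot: [179.8, -0.0, -174.8]
force: [-0.1, -0.2, 0.9]
gripper_width: 88.0
gripper_force: 0.0
```

```bash
python3 - <<'E'
from h import *
p=look('top');H,S,V=hsv(p)
g=((V<115)&(S>120)).astype(np.uint8)
print('blank',rect(p,g,(375,130,430,225),22))
go(524.8,0.2,70,185)
cv2.imwrite('pics/t10.png',cv2.resize(p['img'][100:240,300:500],(800,560))[:,:,::-1])
E
```

```text
blank [ 512.9 -323.7  168.2  181.6   32.9]
t 21.35 pos [524.    2.7 130.7] rot [ 180.    -0.  -174.8] F [ 0.1 -0.6 -1.1] w 88.1 0.0
shift cm [-0.06 -0.26  6.07] turn [ 0.    -0.001  0.004] rows>= 1.5
```

View pics/t10.png

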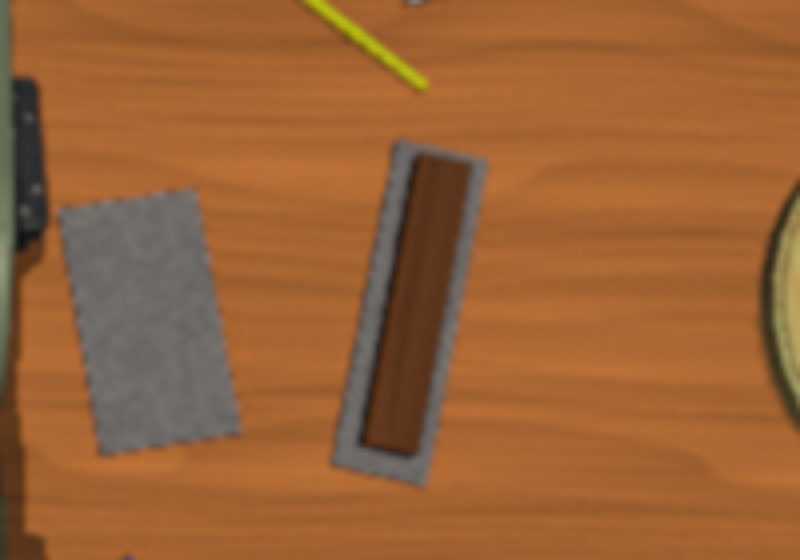

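The blank lies centred on the long pad at (415,305), measured within 2 mm. Now the block.

Call:
{"api": "step_arm", "payload": {
  "plan": [0, 0, 2, 0, 0, 0, 0, 0, 2.5, 0, 0, 0, 0, 0, 2, 0, 0, 0, 0, 0, 1, 0, 0, 0, 0, 0, 0, 0, 0, 0]
}}

```text
time_s: 21.77
ee_pos: [522.6, -1.0, 53.7]
ee_rot: [180.0, -0.3, -175.1]
force: [0.3, 0.5, -1.0]
gripper_width: 88.4
gripper_force: 0.0
```

Call:
{"api": "step_arm", "payload": {
  "plan": [0, 0, 0, 0, 0, 0, 0, 0, 0, 0, 0, 0]
}}

```text
time_s: 21.93
ee_pos: [525.3, -0.6, 56.9]
ee_rot: [-180.0, 0.1, -175.0]
force: [0.5, 0.3, -0.2]
gripper_width: 87.7
gripper_force: 0.0
```

```bash
python3 - <<'E'
from h import *
go(524.8,0.2,19,185)
E
```

```text
t 21.93 pos [525.3  -0.6  56.9] rot [-1.80e+02  1.00e-01 -1.75e+02] F [ 0.5  0.3 -0.2] w 87.7 0.0
shift cm [0.05 0.08 3.79] turn [-0.     0.002 -0.   ] rows>= 0.9
```

Call:
{"api": "step_arm", "payload": {
  "plan": [0, 0.08, 1, 0, 0, 0, 0, 0, 1, 0, 0, 0, 0, 0, 1, 0, 0, 0, 0, 0, 0.7, 0, 0, 0, 0, 0, 0, 0, 0, 0]
}}

```text
time_s: 22.35
ee_pos: [522.8, 0.8, 17.0]
ee_rot: [180.0, -0.2, -174.9]
force: [0.0, 0.1, 0.4]
gripper_width: 87.9
gripper_force: 0.0
```

Call:
{"api": "step_arm", "payload": {
  "plan": [0, 0, 0, 0, 0, 0, 0, 0, 0, 0, 0, 0, 0, 0, 0, 0, 0, 0, 0, 0, 0, 0, 0, 0, 0, 0, 0, 0, 0, 0],
  "hand": 5.5
}}

```text
time_s: 22.77
ee_pos: [524.6, 0.8, 19.3]
ee_rot: [-180.0, 0.1, -174.9]
force: [-0.3, 1.2, 1.4]
gripper_width: 61.6
gripper_force: 25.0
```

Call:
{"api": "step_arm", "payload": {
  "plan": [0, 0, 0, 0, 0, 0, 0, 0, -0.3, 0, 0, 0, 0, 0, -0.7, 0, 0, 0, 0, 0, -1, 0, 0, 0, 0, 0, -1, 0, 0, 0]
}}

```text
time_s: 23.18
ee_pos: [524.2, 0.8, 49.9]
ee_rot: [180.0, -0.0, -174.9]
force: [0.3, -0.5, 0.1]
gripper_width: 61.7
gripper_force: 25.0
```

Call:
{"api": "step_arm", "payload": {
  "plan": [0, 0, -2, 0, 0, 0, 0, 0, -2, 0, 0, 0, 0, 0, -1, 0, 0, -0.09, 0, 0, 0, 0, 0, 0, 0, 0, 0, 0, 0, 0]
}}

```text
time_s: 23.6
ee_pos: [524.6, 0.8, 100.0]
ee_rot: [-180.0, 0.1, -169.9]
force: [-0.9, 0.4, -2.4]
gripper_width: 62.0
gripper_force: 25.0
```

```bash
python3 - <<'E'
from h import *
go(502.6,-165.6,26,190.1)
p=look('side')
cv2.imwrite('pics/s11.png',cv2.resize(p['img'][110:250,230:430],(800,560))[:,:,::-1])
E
```

```text
t 23.6 pos [524.6   0.8 100. ] rot [-1.800e+02  1.000e-01 -1.699e+02] F [-0.9  0.4 -2.4] w 62.0 25.0
shift cm [  5.1  -15.99   7.4 ] turn [-0.     0.002 -0.   ] rows>= 4.4
```

View pics/s11.png

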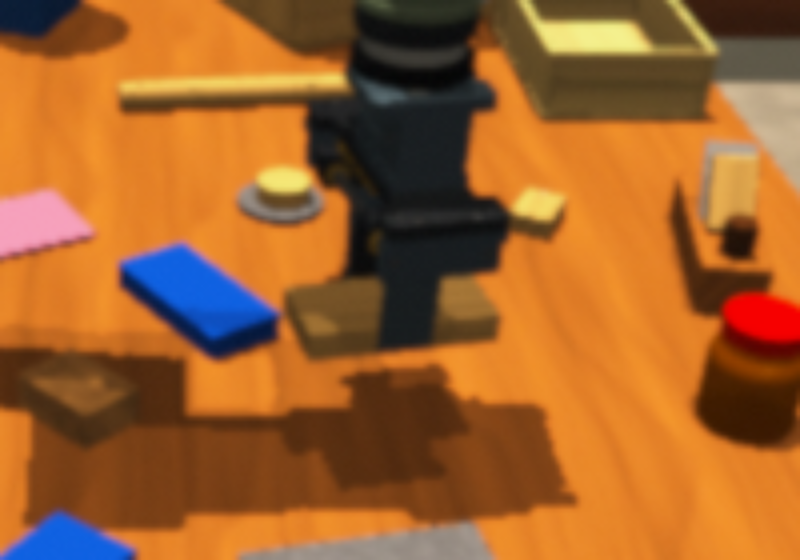

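The block is held level at (395,318).

Call:
{"api": "step_arm", "payload": {
  "plan": [1.02, -3.2, 0, 0, 0, 0, 1.02, -3.2, 0, 0, 0, 0, 1.02, -3.2, 0, 0, 0, 0, 1.02, -3.2, 0, 0, 0, 0, 1.02, -3.2, 0, 0, 0, 0]
}}

```text
time_s: 24.07
ee_pos: [501.2, -166.8, 97.9]
ee_rot: [179.9, -0.1, -169.9]
force: [0.8, -0.0, -0.7]
gripper_width: 61.9
gripper_force: 25.0
```

Call:
{"api": "step_arm", "payload": {
  "plan": [0, 0, 1.5, 0, 0, 0, 0, 0, 1.5, 0, 0, 0, 0, 0, 1.5, 0, 0, 0, 0, 0, 0, 0, 0, 0, 0, 0, 0, 0, 0, 0]
}}

```text
time_s: 24.48
ee_pos: [501.3, -165.4, 52.7]
ee_rot: [179.9, -0.2, -169.8]
force: [0.3, 1.2, -1.0]
gripper_width: 61.9
gripper_force: 25.0
```

```bash
python3 - <<'E'
from h import *
go(502.6,-165.6,25.5,190.1)
E
```

```text
t 24.48 pos [ 501.3 -165.4   52.7] rot [ 179.9   -0.2 -169.8] F [ 0.3  1.2 -1. ] w 61.9 25.0
shift cm [-0.13 -0.05  2.72] turn [ 0.002 -0.003  0.001] rows>= 0.7
```

Call:
{"api": "step_arm", "payload": {
  "plan": [0, 0, 1, 0, 0, 0, 0, 0, 1, 0, 0, 0, 0, 0, 0.6, 0, 0, 0, 0, 0, 0.1, 0, 0, 0, 0, 0, 0, 0, 0, 0]
}}

```text
time_s: 24.9
ee_pos: [502.1, -165.5, 26.4]
ee_rot: [180.0, -0.1, -169.8]
force: [-1.0, 0.0, -1.4]
gripper_width: 61.9
gripper_force: 25.0
```

Call:
{"api": "step_arm", "payload": {
  "plan": [0, 0, 0, 0, 0, 0, 0, 0, 0, 0, 0, 0]
}}

```text
time_s: 25.07
ee_pos: [502.7, -165.8, 27.3]
ee_rot: [-180.0, 0.0, -169.8]
force: [-0.5, -0.3, -2.4]
gripper_width: 62.1
gripper_force: 25.0
```

Call:
{"api": "step_arm", "payload": {
  "plan": [0, 0, 0.1, 0, 0, 0, 0, 0, 0.1, 0, 0, 0, 0, 0, 0, 0, 0, 0, 0, 0, 0, 0, 0, 0]
}}

```text
time_s: 25.4
ee_pos: [502.7, -165.8, 25.3]
ee_rot: [-180.0, 0.1, -169.8]
force: [0.7, -0.3, 2.0]
gripper_width: 61.8
gripper_force: 25.0
```

Call:
{"api": "step_arm", "payload": {
  "plan": [0, 0, 0, 0, 0, 0, 0, 0, 0, 0, 0, 0, 0, 0, 0, 0, 0, 0, 0, 0, 0, 0, 0, 0, 0, 0, 0, 0, 0, 0],
  "hand": 8.8
}}

```text
time_s: 25.82
ee_pos: [502.4, -165.7, 24.9]
ee_rot: [180.0, -0.0, -169.8]
force: [0.5, -0.5, -1.2]
gripper_width: 87.8
gripper_force: 0.0
```

Call:
{"api": "step_arm", "payload": {
  "plan": [0, 0, -1, 0, 0, 0, 0, 0, -3, 0, 0, 0, 0, 0, -4, 0, 0, 0, 0, 0, -4, 0, 0, 0, 0, 0, -4, 0, 0, 0]
}}

```text
time_s: 26.23
ee_pos: [501.9, -165.6, 187.4]
ee_rot: [180.0, 0.0, -169.8]
force: [0.8, -0.1, 0.7]
gripper_width: 88.1
gripper_force: 0.0
```

Call:
{"api": "step_arm", "payload": {
  "plan": [0, 4, 0, 0, 0, 0, 0, 4, 0, 0, 0, 0, 0, 4, 0, 0, 0, 0, 0, 4, 0, 0, 0, 0, 0, 0, 0, 0, 0, 0]
}}

```text
time_s: 26.65
ee_pos: [472.1, -2.9, 185.8]
ee_rot: [179.8, 0.0, -169.5]
force: [-0.2, 0.4, -1.3]
gripper_width: 87.9
gripper_force: 0.0
```

```bash
python3 - <<'E'
from h import *
go(502.6,0,180,190.1)
p=look('top');H,S,V=hsv(p)
w=((S<150)&(S>80)&(V>130)&(H>20)).astype(np.uint8)
print('block',rect(p,w,(300,140,370,220),28))
try: print('disc',rect(p,w,(108,160,155,205),24))
except Exception as e: print(e)
cv2.imwrite('pics/t12.png',cv2.resize(p['img'][80:290,100:460],(800,467))[:,:,::-1])
E
```

```text
t 26.65 pos [472.1  -2.9 185.8] rot [ 179.8    0.  -169.5] F [-0.2  0.4 -1.3] w 87.9 0.0
shift cm [-3.05 -0.27  0.58] turn [0.003 0.    0.007] rows>= 0.8
block [ 504.3 -165.1   10.2  130.    62.1]
disc [489.7 329.1  29.5  44.   43.7]
```

View pics/t12.png

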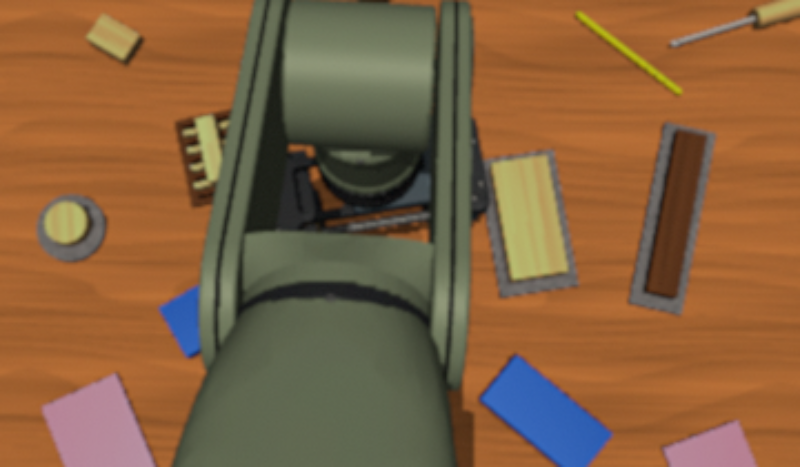

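The block lies on the broad pad at (530,215), 2 mm off centre. The disc is 2.5 mm off its pad's centre, and the comb and blank are in place. The arm is clear of everything.

```bash
python3 -c "
from h import *
print(env.job_done())"
```

```text
the job is handed in; nothing more can be done
None
```

All four parts are in their places and let go, and the job is handed in at about 27 s of the 120 s; in the last pictures the disc, blank and block were within about 3 mm of centre and the comb sat with its four fins in the four gaps, though the hand-in returned no verdict.

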